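# Stack the deck spacers on the orbital shaker's post

## Task

Thread the three spacer rings onto the upright post of the orbital shaker in order of size, lying flat on one another: the large silver one at the bottom, then the medium orange one, then the small blue one on top. With all three on, press the stack down by the small spacer until the stiff carrier under it is fully home on its stop, hold a firm push of well over 12 N (about 1.5 to 2 kg) there for half a second, and let go. Never load the shaker or its post with more than 25 N, and leave the tube rack, bottle and petri dish where they are.

Things in the scene. Friction and masses are not known exactly. Their poses are not given: they have to be found in the camera images.
- shaker: Fixed orbital shaker, white housing with a grey square platform 230 x 210 mm whose top is 100 mm above the bench. Origin: centre of its underside on the bench; z up. The post stands upright at the centre of the platform. It does not move when touched.
- post_tip (a point): Top of the steel post, on its axis. The post is rigid, 16 mm in diameter, and stands 84 mm above the platform top; its last 6 mm taper to 11 mm diameter at the tip.
- carrier_top (a point): Centre of the yellow top plate's upper face, on which the spacers lie. The plate, 68 mm across, is sprung (up to 5 mm of give) on a black carrier that grips the post with about 8 N of friction, slides along it and stays where left, also under the spacers' weight. Carrier home and unloaded, the face is 17 to 24 mm above the platform (the stop differs every time); at the start 9 to 18 mm higher.
- carrier (a joint): Height of the black carrier above its stop (m): 0 = fully home on the brass stop nut (a hard stop), larger = higher up the post. Pushed, it slides at about 8 N of load on it; once on the stop the load rises further as the sprung plate gives. Noisy like all readings.
- spacer_large: Loose silver aluminium ring, 62 mm outside diameter, 18.6 mm bore, 16 mm thick, about 0.12 kg, lying flat on the mat. Origin: centre of its underside; z is its axis.
- spacer_medium: Loose orange ring, 52 mm outside diameter, 18.6 mm bore, 12 mm thick, about 0.06 kg, lying flat on the mat. Origin: centre of its underside; z is its axis.
- spacer_small: Loose blue ring, 42 mm outside diameter, 18.6 mm bore, 9 mm thick, about 0.03 kg, lying flat on the mat. Origin: centre of its underside; z is its axis.
- mat: Fixed pale green bench mat, 230 x 230 x 3 mm, on which the spacers start at three places about 115 mm apart. Origin: centre of its underside on the bench; its upper face is 3 mm above the bench.
- petri_dish: Bystander: closed pinkish petri dish, 92 mm diameter, 16 mm high, loose on the bench beyond the mat. Origin: centre of its underside.
- bottle: Bystander: white bottle with blue cap, 60 mm diameter, 140 mm high, loose on the bench to the right. Origin: centre of its underside.
- tube_rack: Bystander: white rack, 180 x 75 mm, 108 mm high to the tops of its blue and white capped tubes, loose on the bench to the left of the shaker. Origin: centre of its underside.
There are look-alikes about, which are no part of the job. Several things have the shape of the spacer_small; the one meant has the colours described above.

How it is judged:
By the outcome, as a careful person would: the job done as asked, in the order asked, and still so for the second after the job is handed in, with the robot touching nothing.
It also fails if it takes over 72 s, if anything falls off the work surface, if the arm or the gripper's body presses on something with over 40 N, if the wrist force passes 120 N, or if a joint passes its speed limit or range.

## Robot

A 6-joint arm with a two-finger parallel gripper is mounted at the origin on the work surface. World frame = base frame: x ahead of the robot, y to its left, z up, the work surface at z = 0. Lengths are in mm, angles in rad, forces in N, time in s.
With the tool pointing down it reaches from about 275 to 825 mm from the base axis. Payload 4.9 kg.
Tool frame: the origin (TCP) lies on the centre line of the jaws, within the pads' length; the fingertips stand 17 mm ahead of it and the grasp point (between the pads) lies 2 mm behind it; z points along the fingers, y is the line along which they close (so a half turn about z gives the same grasp; the last joint's range is limited). The gripper opens to 85 mm and grips with 20 to 120 N. Pads are 22 mm wide; open, the fingers measure 114 mm over their backs; the gripper's body (76 mm by 85 mm) begins 54 mm behind the grasp point. The pads swing forward as they close: fully open they stand 13 mm farther back than shut.
Start: joints at [1.184, 0.326, -0.193, 1.052, 0, 1.437], TCP at [137.557, 532.538, 248.281] pointing down, gripper open.
Joint ranges: [-2.65, 2.65], [-0.97, 1.79], [-1.3, 1.35], [-1.93, 2.1], [-1.47, 1.37], [-3.14, 3.14]. Speed limits (rad/s): [2.57, 2.57, 3.14, 3.14, 3.14, 3.14].

## Interface

Orientations are given as a 3x3 rotation matrix whose columns are the frame's x, y, z axes.
In Python, from cell import bot, imaging, spotter gives the robot as it stands.
- The arm moves only by the shell command python3 -m crank 'ROWS' [FORCE]. ROWS is JSON, one flat list of numbers, 7 for each row, row after row: the shift along the world's x, y, z in units of 2 cm (1.0 is 2 cm), then the turn, a rotation vector about the world's x, y, z in units of 5 degrees (1.0 is 5 degrees), then the gripper command: -1 is shut, 1 is fully open, values between are in proportion. A call has exactly 5 rows; each row shifts and turns the commanded pose from where the row before left it; what a row does not reach is not made up. A row lasts 1/12 s, in which the tool goes at most 41.7 mm and 7.16 degrees, less where a joint would pass 70% of its speed; a pose out of reach is approached as far as the arm can. A call with a number of a shift or a turn outside -1 to 1 is refused whole. A call with a gripper value outside its range is refused whole. The fingers move at their own pace and stop on an object; FORCE is the grip in N (left out, the last holds). Time passes only in rows, so rows that do not move let the fingers close, or fill a call up. It gives the time, the measured TCP pose, the force, the opening and the grip force at its end, in the units of the state.
- bot.get_obs(): the state, without advancing time (a new reading comes with each control period).
- imaging.camera(name): name is "scene" or "top" or "wrist"; returns a dict with "img" (420x560x3 uint8, blue, green, red), "depth" (420x560 float32, mm along the optical axis (not along the pixel's ray), 0 where there is no reading), "K" (3x3 intrinsics, pixels), "pose" (4x4, takes a point from camera to world coordinates); the wrist camera has in their place "tool_from_camera" (4x4, takes a point from camera to tool coordinates, whose origin is the TCP and whose axes are the flange's). Camera axes: x right, y down, z forward; pixel columns grow to the right and rows downward; lengths in mm; the calibration is good to about 2 mm. The wrist camera is an equidistant fisheye: a pixel r from the principal point sees the ray r / f radians off the axis. A picture is of the moment at which its call begins: read the wrist's pose just before it.
- bot.finish_job(): hands the job in; it is judged then, once.
Trained networks look in the newest picture that a camera, given by its name, has taken for a name from the list of things; names that differ only in an ending like _2 or _b are one class to them, and where a whole thing is asked for, a point or a joint stands for the part that bears it (a point fixed in the world has none). Each returns a list of dicts, best first, with "score" (0 to 1); they miss things now and then, are a little off and sometimes report something else, mostly with a low value. They report only what shows in the picture. A call takes as long as a camera call. They do not tell look-alikes from the thing itself.
- spotter.spot_in(name, camera): "at" ([x, y, z] in mm, in world coordinates, good to about 4 mm: the middle of the surface that is visible of it).
The state is a dict: "time": time; "joints": joint angles; "joint_velocities": joint speeds; "joint_torque": joint torques, N m; "position": TCP position; "ee_rot": TCP orientation; "contact_force": force on the tool from outside, world axes, zero at the start; "wrist_torque": the same for the moment, N m; "width": opening from 0.0 (shut) to 1.0 (fully open); "finger_force": force on a finger pad.
Only numpy, scipy, OpenCV 4.12 (cv2) and the standard library are available. Lean on these libraries where they do the work, as an engineer would, in place of code of your own. Each camera call takes 0.05 s, during which the arm holds its last target. There are 200 camera calls.

## Working session

There is one attempt and no reset: what is moved stays moved. The work goes in short steps, Python scripts to look and compute and a shell command to move; the robot and the scene stay as the last step left them, time stands still between calls to the robot, and variables do not carry over. Pictures are saved under pics/ and viewed, at most 10 in all, crops included, and the job is handed in when it is done.

```bash
ls; mkdir -p pics; cat > h.py <<'E'
import numpy as np, cv2
from cell import bot, imaging, spotter
def top(name="top"):
    return imaging.camera(name)
def cloud(c):
    d=c["depth"]; K=c["K"]; v,u=np.mgrid[:d.shape[0],:d.shape[1]]
    P=np.stack([(u-K[0,2])/K[0,0]*d,(v-K[1,2])/K[1,1]*d,d],-1)
    return P@c["pose"][:3,:3].T+c["pose"][:3,3]
E
python3 - <<'E'
from h import *
o=bot.get_obs(); print(o['time'],o['position'],np.round(o['ee_rot'],3),o['contact_force'],o['width'])
for n in("top","scene"):
    c=imaging.camera(n); cv2.imwrite(f"pics/{n}1.png",c["img"])
    np.savez(f"{n}1.npz",**c)
    for t in["shaker","post_tip","carrier_top","spacer_large","spacer_medium","spacer_small","bottle","petri_dish","tube_rack"]:
        print(n,t,[(np.round(r["at"]).tolist(),round(r["score"],2)) for r in spotter.spot_in(t,n)])
print(bot.get_obs()['time'])
E
```

```text
pics
0.0 [137.3254996  532.00082564 247.49907442] [[-0.968  0.25  -0.001]
 [ 0.25   0.968 -0.002]
 [ 0.    -0.002 -1.   ]] [-0.23541874 -0.35767392  0.42643501] 1.0017077891137414
top shaker [([565.0, 170.0, 100.0], 0.81)]
top post_tip [([566.0, 173.0, 180.0], 0.55), ([566.0, 178.0, 135.0], 0.44)]
top carrier_top [([568.0, 179.0, 137.0], 0.77)]
top spacer_large [([577.0, -288.0, 16.0], 0.67)]
top spacer_medium [([481.0, -204.0, 10.0], 0.77), ([614.0, -475.0, 95.0], 0.6)]
top spacer_small [([312.0, -423.0, 8.0], 0.67), ([490.0, -493.0, 10.0], 0.66), ([450.0, -317.0, 12.0], 0.57)]
top bottle [([615.0, -475.0, 95.0], 0.68)]
top petri_dish [([771.0, -231.0, 14.0], 0.79)]
top tube_rack [([497.0, 422.0, 81.0], 0.95), ([566.0, 181.0, 132.0], 0.62)]
scene shaker [([606.0, 137.0, 101.0], 0.92), ([485.0, -208.0, 14.0], 0.6)]
scene post_tip [([582.0, 170.0, 164.0], 0.67), ([642.0, -488.0, 78.0], 0.55)]
scene carrier_top [([579.0, 177.0, 141.0], 0.62)]
scene spacer_large [([587.0, -290.0, 18.0], 0.6)]
scene spacer_medium [([489.0, -210.0, 11.0], 0.63)]
scene spacer_small [([334.0, -293.0, 9.0], 0.69), ([455.0, -316.0, 15.0], 0.67), ([322.0, -421.0, 10.0], 0.66)]
scene bottle [([638.0, -490.0, 77.0], 0.66)]
scene petri_dish [([775.0, -228.0, 15.0], 0.85)]
scene tube_rack [([520.0, 411.0, 74.0], 0.92)]
1.0
```

View top.

View pics/top1.png

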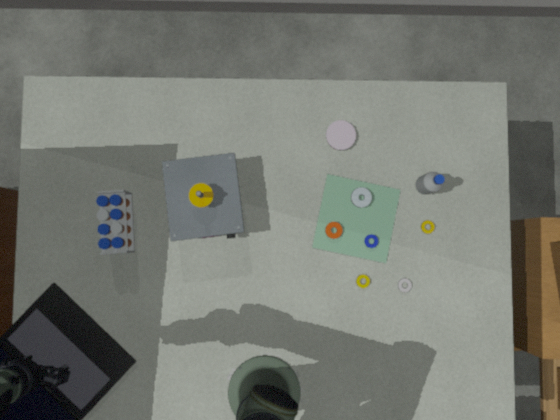

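```bash
python3 - <<'E'
from h import *
c=dict(np.load("top1.npz")); P=cloud(c); hsv=cv2.cvtColor(c["img"],cv2.COLOR_BGR2HSV)
K=c["K"];T=np.linalg.inv(c["pose"]);print(np.round(c["pose"],2),K[0,0])
def px(p):
    q=T[:3,:3]@np.array(p)+T[:3,3]; return (K@q/q[2])[:2].round(1)
for n,p in dict(L=(577,-288,19),M=(481,-204,15),S=(450,-317,12),S2=(490,-493,10),S3=(312,-423,8),post=(566,173,184),car=(568,179,137)).items():
    u,v=px(p).astype(int); print(n,u,v,hsv[v-8:v+9:4,u-8:u+9:8].reshape(-1,3).tolist()[:6])
    Q=P[v-25:v+26,u-25:u+26].reshape(-1,3); m=np.hypot(*(Q[:,:2]-p[:2]).T)<35
    z=Q[m][:,2]; print(np.percentile(z,[5,50,75,90,97]).round(1))
E
```

```text
[[ 1.00000e-02 -1.00000e+00  7.00000e-02  4.33820e+02]
 [-1.00000e+00 -1.00000e-02 -2.00000e-02 -1.67600e+01]
 [ 2.00000e-02 -7.00000e-02 -1.00000e+00  1.51617e+03]
 [ 0.00000e+00  0.00000e+00  0.00000e+00  1.00000e+00]] 499.37382946460775
L 361 197 [[72, 48, 143], [96, 16, 161], [68, 45, 129], [98, 17, 162], [90, 15, 153], [96, 16, 161]]
[ 0.6 17.7 20.6 22.8 25.4]
M 333 229 [[67, 45, 154], [24, 56, 142], [70, 47, 153], [66, 41, 156], [14, 208, 168], [30, 50, 113]]
[-0.1  9.5 14.9 17.8 20.2]
S 370 240 [[69, 47, 151], [70, 45, 152], [69, 45, 153], [72, 48, 160], [115, 177, 157], [70, 47, 140]]
[-1.3  5.2  9.9 14.8 17.4]
S2 428 227 [[43, 15, 153], [35, 31, 146], [45, 14, 151], [41, 19, 149], [27, 172, 153], [47, 15, 152]]
[-4.1  2.8  6.8 10.5 13.7]
S3 405 286 [[47, 15, 157], [40, 5, 144], [48, 16, 158], [49, 13, 152], [35, 10, 154], [47, 14, 159]]
[-3.7  3.1  6.9 10.  13.1]
post 200 194 [[25, 94, 141], [27, 246, 168], [26, 204, 155], [27, 255, 163], [26, 214, 156], [26, 255, 165]]
[ 98.2 136.4 138.9 142.7 182.3]
car 200 195 [[27, 174, 155], [26, 243, 168], [27, 255, 166], [27, 255, 166], [25, 121, 129], [26, 238, 152]]
[100.6 136.8 139.4 142.9 182.4]
```

The top view shows the silver ring at about (361,197), the orange at (334,230) and the blue at (371,241) on the mat. The yellow and white look-alikes are off the mat, at (428,227), (364,281) and (405,286). The post and yellow plate are at (200,194).

```bash
python3 - <<'E'
from h import *
c=dict(np.load("top1.npz")); K=c["K"];R=c["pose"][:3,:3];t=c["pose"][:3,3]
hsv=cv2.cvtColor(c["img"],cv2.COLOR_BGR2HSV).astype(int); H,S,V=[hsv[...,i] for i in range(3)]
def w(u,v,z):
    r=R@np.array([(u-K[0,2])/K[0,0],(v-K[1,2])/K[1,1],1]); return (t+r*(z-t[2])/r[2]).round(1)
vv,uu=np.mgrid[:420,:560]
def near(u,v,r): return np.hypot(uu-u,vv-v)<r
for n,m,z in[("L",(S<35)&near(361,197,14),19),("M",(H<20)&(S>120)&near(334,230,16),15),("S",(H>105)&(H<130)&(S>100)&near(371,241,14),12),
  ("plate",(H>20)&(H<33)&(S>120)&near(200,195,20),136.5),("mat",(H>60)&(H<85)&(S>30)&near(357,218,65),3)]:
    cn=max(cv2.findContours(m.astype(np.uint8),0,2)[0],key=cv2.contourArea); hull=cv2.convexHull(cn)
    (u,v),(a,b),_=cv2.minAreaRect(hull); e=cv2.fitEllipse(hull)
    print(n,m.sum(),(round(u,1),round(v,1),round(a,1),round(b,1)),w(u,v,z),w(*e[0],z),"diam",np.array(e[1])*(t[2]-z)/K[0,0])
o=bot.get_obs(); print(o['position'],o['time'])
c=imaging.camera("wrist"); print(c["K"],c["tool_from_camera"].round(3))
im=np.vstack([cv2.resize(cv2.imread("pics/top1.png")[150:270,150:410],None,fx=2,fy=2),cv2.resize(c["img"],(520,300))]); cv2.imwrite("pics/a.png",im)
E
```

```text
L 331 (361.0, 197.0, 20.0, 20.0) [ 579.7 -287.6   19. ] [ 580.  -287.9   19. ] diam [61.41249559 63.49711278]
M 187 (333.5, 229.5, 15.0, 15.0) [ 480.9 -204.9   15. ] [ 479.9 -205.    15. ] diam [48.8194992 49.1192211]
S 118 (371.0, 241.0, 12.0, 12.0) [ 447.4 -318.7   12. ] [ 448.2 -318.9   12. ] diam [39.58047505 40.42632466]
plate 431 (200.5, 194.5, 23.0, 23.0) [570.5 179.3 136.5] [569.7 178.5 136.5] diam [66.05187983 67.12973512]
mat 4843 (356.2, 218.1, 75.4, 75.1) [ 516.5 -275.6    3. ] [ 514.7 -275.     3. ] diam [292.32596887 301.79651908]
[137.53323439 532.55596669 248.30973769] 1.0
[[325.1922621    0.         281.80688467]
 [  0.         325.1922621  211.58552537]
 [  0.           0.           1.        ]] [[ 0.00000e+00 -9.46000e-01 -3.23000e-01  8.22300e+01]
 [ 1.00000e+00  0.00000e+00 -1.00000e-03  8.30000e-02]
 [ 1.00000e-03 -3.23000e-01  9.46000e-01 -1.25617e+02]
 [ 0.00000e+00  0.00000e+00  0.00000e+00  1.00000e+00]]
```

View pics/a.png

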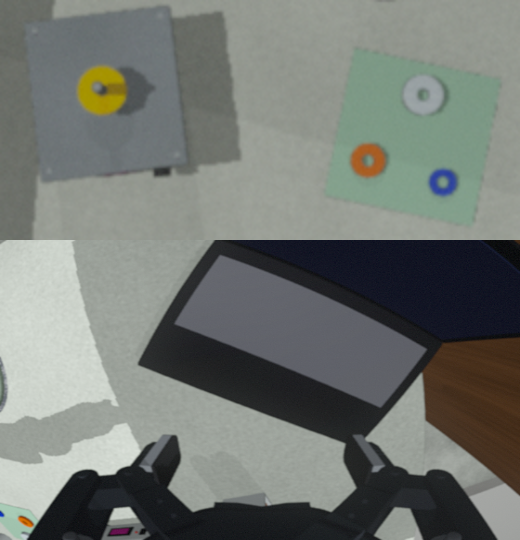

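The picture confirms the ring colours and positions: silver (580,-288), orange (480,-205), blue (448,-319), post about (570,179). I'll go above the post first and look at it with the wrist camera.

```bash

python3 -m crank '[0.86,-0.7,0,0,0,0,1, 0.86,-0.7,0,0,0,0,1, 0.86,-0.7,0,0,0,0,1, 0.86,-0.7,0,0,0,0,1, 0.86,-0.7,0,0,0,0,1]'
python3 -m crank '[0.86,-0.7,0,0,0,0,1, 0.86,-0.7,0,0,0,0,1, 0.86,-0.7,0,0,0,0,1, 0.86,-0.7,0,0,0,0,1, 0.86,-0.7,0,0,0,0,1]'
python3 -m crank '[0.86,-0.7,0,0,0,0,1, 0.86,-0.7,0,0,0,0,1, 0.86,-0.7,0,0,0,0,1, 0.86,-0.7,0,0,0,0,1, 0.86,-0.7,0,0,0,0,1]'
```

```text
time: 1.47
position: [224.2, 461.9, 248.3]
ee_rot: [[-0.968, 0.25, 0.0], [0.25, 0.968, 0.0], [-0.0, 0.0, -1.0]]
contact_force: [0.9, -0.8, 0.4]
width: 1.002
finger_force: 0.0
time: 1.88
position: [310.3, 391.8, 248.4]
ee_rot: [[-0.968, 0.25, 0.0], [0.25, 0.968, 0.0], [-0.0, 0.0, -1.0]]
contact_force: [1.0, 0.5, 1.1]
width: 1.0
finger_force: 0.0
time: 2.3
position: [396.3, 321.8, 248.4]
ee_rot: [[-0.968, 0.25, 0.0], [0.25, 0.968, 0.0], [-0.0, 0.0, -1.0]]
contact_force: [0.4, 0.6, -0.6]
width: 1.001
finger_force: 0.0
```

```bash

python3 -m crank '[0.87,-0.71,0,0,0,0,1, 0.87,-0.71,0,0,0,0,1, 0.87,-0.71,0,0,0,0,1, 0.87,-0.71,0,0,0,0,1, 0.87,-0.71,0,0,0,0,1]' >/dev/null
python3 -m crank '[0.87,-0.71,0,0,0,0,1, 0.87,-0.71,0,0,0,0,1, 0.87,-0.71,0,0,0,0,1, 0.87,-0.71,0,0,0,0,1, 0.87,-0.71,0,0,0,0,1]' | grep -E "time|pos"
cat >> h.py <<'E'
def fish(uv,K):
    d=(np.atleast_2d(uv).astype(float)-[K[0,2],K[1,2]])/K[0,0]; th=np.linalg.norm(d,axis=1); s=np.sinc(th/np.pi)
    return np.c_[d*s[:,None],np.cos(th)]
def wrist(tag=None):
    o=bot.get_obs(); c=imaging.camera("wrist"); W=np.eye(4); W[:3,:3]=o["ee_rot"]; W[:3,3]=o["position"]
    c["pose"]=W@c["tool_from_camera"]; c["obs"]=o
    if tag: cv2.imwrite(f"pics/{tag}.png",c["img"])
    return c
def onplane(c,uv,z):
    r=fish(uv,c["K"])@c["pose"][:3,:3].T; t=c["pose"][:3,3]
    return t+r*((z-t[2])/r[:,2:])
def proj(c,p):
    q=(np.atleast_2d(p)-c["pose"][:3,3])@c["pose"][:3,:3]; th=np.arctan2(np.hypot(q[:,0],q[:,1]),q[:,2])
    return q[:,:2]/np.linalg.norm(q[:,:2],axis=1)[:,None]*(th*c["K"][0,0])[:,None]+[c["K"][0,2],c["K"][1,2]]
E
python3 - <<'E'
from h import *
c=wrist("post"); hsv=cv2.cvtColor(c["img"],cv2.COLOR_BGR2HSV)
np.savez("post.npz",**{k:v for k,v in c.items() if k!="obs"})
print(proj(c,[[570,179,184],[570,179,136]]))
m=cv2.inRange(hsv,(20,110,60),(34,255,255)); cn=max(cv2.findContours(m,0,1)[0],key=cv2.contourArea)
uv=cn[:,0]; 
for z in(132,137,142):
    W=onplane(c,uv,z)[:,:2].astype(np.float32); e=cv2.fitEllipse(cv2.convexHull(W)); print(z,len(uv),e, cv2.minEnclosingCircle(W))
E
```

```text
time: 3.13
position: [570.4, 179.7, 248.3]
[[280.69655357 237.25378318]
 [280.95085043 212.62202963]]
132 240 ((574.9343872070312, 175.5686798095703), (69.06554412841797, 69.2818832397461), 135.59397888183594) ((574.8831176757812, 175.29937744140625), 35.013980865478516)
137 240 ((573.1945190429688, 176.0813446044922), (67.63784790039062, 67.8497314453125), 135.59747314453125) ((573.1441040039062, 175.81761169433594), 34.29034423828125)
142 240 ((571.45458984375, 176.59402465820312), (66.21016693115234, 66.41757202148438), 135.593994140625) ((571.4053955078125, 176.33587646484375), 33.566444396972656)
```

View pics/post.png

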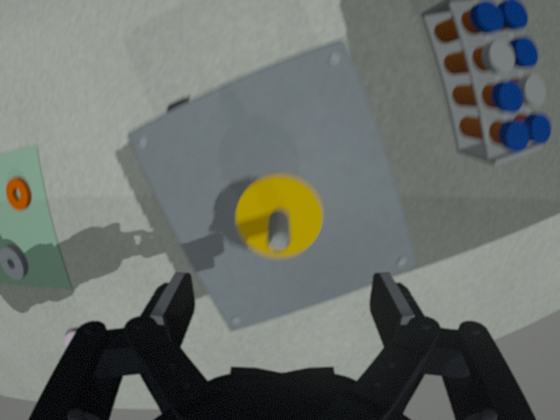

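The wrist view shows the yellow plate around (279,216) and the post tip at about (280,241), unobstructed. The plate is at z≈136 and its axis is near (573.5,176). Next is the large ring.

```bash

python3 -m crank '[0.02,-0.94,0,0,0,0,1, 0.02,-0.94,0,0,0,0,1, 0.02,-0.94,0,0,0,0,1, 0.02,-0.94,0,0,0,0,1, 0.02,-0.94,0,0,0,0,1]' >/dev/null
python3 -m crank '[0.02,-0.94,0,0,0,0,1, 0.02,-0.94,0,0,0,0,1, 0.02,-0.94,0,0,0,0,1, 0.02,-0.94,0,0,0,0,1, 0.02,-0.94,0,0,0,0,1]' >/dev/null
python3 -m crank '[0.02,-0.94,-0.5,0,0,0,1, 0.02,-0.94,-0.5,0,0,0,1, 0.02,-0.94,-0.5,0,0,0,1, 0.02,-0.94,-0.5,0,0,0,1, 0.02,-0.94,-0.5,0,0,0,1]' >/dev/null
python3 -m crank '[0.02,-0.94,-0.5,0,0,0,1, 0.02,-0.94,-0.5,0,0,0,1, 0.02,-0.94,-0.5,0,0,0,1, 0.02,-0.94,-0.5,0,0,0,1, 0.02,-0.94,-0.5,0,0,0,1]' >/dev/null
python3 -m crank '[0.02,-0.94,-0.5,0,0,0,1, 0.02,-0.94,-0.5,0,0,0,1, 0.02,-0.94,-0.5,0,0,0,1, 0.02,-0.94,-0.5,0,0,0,1, 0.02,-0.94,-0.5,0,0,0,1]' | grep -E "time|pos"
python3 - <<'E'
from h import *
c=wrist("L1"); hsv=cv2.cvtColor(c["img"],cv2.COLOR_BGR2HSV).astype(int)
np.savez("L1.npz",**{k:v for k,v in c.items() if k!="obs"})
print(proj(c,[[580,-288,19],[480,-205,15],[448,-319,12]]).round(), spotter.spot_in("spacer_large","wrist"))
for n,lo,hi,z,d in(("M",(0,130,50),(18,255,255),15,52),("S",(105,100,40),(130,255,255),12,42)):
    m=cv2.inRange(hsv.astype(np.uint8),lo,hi)
    for cn in sorted(cv2.findContours(m,0,1)[0],key=cv2.contourArea)[-2:]:
        if len(cn)>8:
            W=onplane(c,cn[:,0],z)[:,:2].astype(np.float32); print(n,cv2.fitEllipse(cv2.convexHull(W)))
E
```

```text
time: 5.27
position: [579.5, -290.3, 97.7]
[[285. 229.]
 [372.  54.]
 [189.  51.]] [{'at': [575.3, -287.4, 20.1], 'score': 0.69}, {'at': [480.8, -208.2, 18.1], 'score': 0.17}]
M ((481.90179443359375, -210.4367218017578), (49.287635803222656, 49.67664337158203), 25.03207015991211)
S ((779.5980224609375, -780.009033203125), (63.6657600402832, 155.65440368652344), 27.086393356323242)
S ((450.40643310546875, -321.5897521972656), (40.44795608520508, 41.21975326538086), 171.86709594726562)
```

View pics/L1.png

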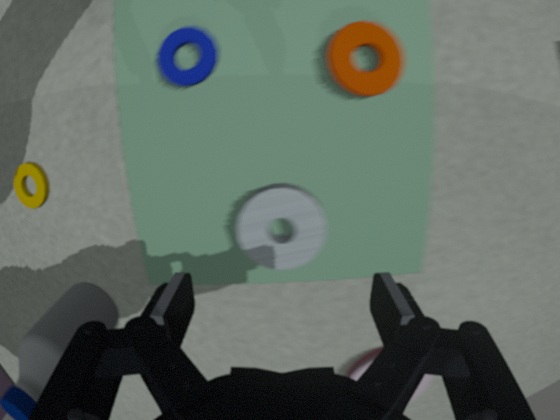

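The ring at (281,229) is right under the tool. I'll descend, squeeze, turn 90° and squeeze again to centre it.

```bash

python3 -m crank '[0,0,-0.8,0,0,0,1, 0,0,-0.8,0,0,0,1, 0,0,-0.8,0,0,0,1, 0,0,-0.8,0,0,0,1, 0,0,-0.63,0,0,0,1]' 25 | grep -E "time|pos|contact"
python3 -m crank '[0,0,0,0,0,0,-1, 0,0,0,0,0,0,-1, 0,0,0,0,0,0,-1, 0,0,0,0,0,0,-1, 0,0,0,0,0,0,-1]' 25
```

```text
time: 5.78
position: [579.4, -288.7, 20.7]
contact_force: [-0.6, 1.0, -0.3]
time: 6.2
position: [580.2, -289.8, 22.6]
ee_rot: [[-0.968, 0.25, 0.001], [0.25, 0.968, -0.001], [-0.001, -0.001, -1.0]]
contact_force: [0.2, -0.6, -0.8]
width: 0.7
finger_force: 27.3
```

```bash

python3 -m crank '[0,0,0,0,0,0,0.8, 0,0,0,0,0,0,0.8, 0,0,0,0,0,0,0.8, 0,0,0,0,0,-1,0.8, 0,0,0,0,0,-1,0.8]' 25 >/dev/null
python3 -m crank '[0,0,0,0,0,-1,0.8, 0,0,0,0,0,-1,0.8, 0,0,0,0,0,-1,0.8, 0,0,0,0,0,-1,0.8, 0,0,0,0,0,-1,0.8]' >/dev/null
python3 -m crank '[0,0,0,0,0,-1,0.8, 0,0,0,0,0,-1,0.8, 0,0,0,0,0,-1,0.8, 0,0,0,0,0,-1,0.8, 0,0,0,0,0,-1,0.8]' >/dev/null
python3 -m crank '[0,0,0,0,0,-1,0.8, 0,0,0,0,0,-1,0.8, 0,0,0,0,0,-1,0.8, 0,0,0,0,0,-1,0.8, 0,0,0,0,0,-1,0.8]' |grep -E "time|pos|ee_rot|contact|width"
python3 -m crank '[0,0,0,0,0,-1,0.8, 0,0,0,0,0,0,-1, 0,0,0,0,0,0,-1, 0,0,0,0,0,0,-1, 0,0,0,0,0,0,-1]' 30
python3 - <<'E'
from h import *
c=wrist("L2"); o=c["obs"]; print(o["position"],o["time"])
np.savez("L2.npz",**{k:v for k,v in c.items() if k!="obs"})
p=o["position"].copy() if hasattr(o["position"],"copy") else o["position"]
print("expected ring centre px",proj(c,[[p[0],p[1],19]]))
E
```

```text
time: 7.87
position: [579.7, -289.6, 21.9]
ee_rot: [[0.169, 0.986, 0.0], [0.986, -0.169, -0.0], [-0.0, 0.0, -1.0]]
contact_force: [-0.0, 0.6, 0.6]
width: 0.904
time: 8.28
position: [579.9, -289.6, 22.6]
ee_rot: [[0.248, 0.969, 0.001], [0.969, -0.248, -0.0], [-0.0, 0.001, -1.0]]
contact_force: [-0.3, 0.7, 5.7]
width: 0.712
finger_force: 31.7
[ 579.88357113 -289.63905728   22.55784565] 8.2833
expected ring centre px [[279.79298234 290.50184896]]
```

View pics/L2.png

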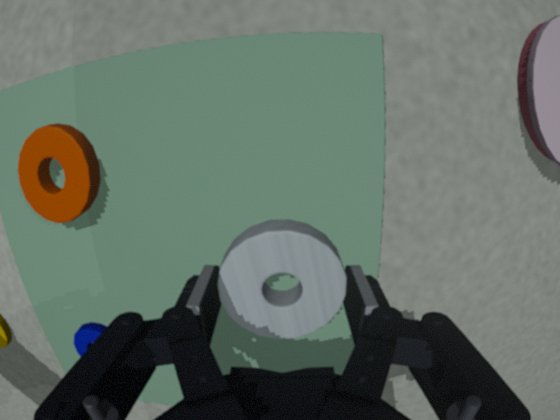

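Bore seen at (282,289), expected (280,290), so the ring is centred in the jaws and the wrist camera agrees within 1 mm. I'll refine the post tip offline while carrying the ring over.

```bash

python3 -m crank '[0,0,0.5,0,0,0,-1, 0,0,1,0,0,0,-1, 0,0,1,0,0,0,-1, 0,0,1,0,0,0,-1, 0,0.5,1,0,0,0,-1]' |grep -E "time|pos|contact|width"
python3 -m crank '[0,0.95,0.5,0,0,0,-1, 0,0.95,0.5,0,0,0,-1, 0,0.95,0.5,0,0,0,-1, 0,0.95,0.5,0,0,0,-1, 0,0.95,0.5,0,0,0,-1]' >/dev/null
python3 -m crank '[0,0.95,0.5,0,0,0,-1, 0,0.95,0.5,0,0,0,-1, 0,0.95,0.5,0,0,0,-1, 0,0.95,0.5,0,0,0,-1, 0,0.95,0.5,0,0,0,-1]' >/dev/null
python3 -m crank '[0,0.95,0.1,0,0,0,-1, 0,0.95,0.1,0,0,0,-1, 0,0.95,0.1,0,0,0,-1, 0,0.95,0.1,0,0,0,-1, 0,0.95,0.1,0,0,0,-1]' >/dev/null
python3 -m crank '[0,0.9,0,0,0,0,-1, 0,0.9,0,0,0,0,-1, 0,0.9,0,0,0,0,-1, 0,0.9,0,0,0,0,-1, 0,0.9,0,0,0,0,-1]' |grep -E "time|pos|contact|width|finger"
python3 - <<'E'
from h import *
c=dict(np.load("post.npz")); hsv=cv2.cvtColor(c["img"],cv2.COLOR_BGR2HSV); 
m=cv2.inRange(hsv,(20,110,60),(34,255,255)); cn=max(cv2.findContours(m,0,1)[0],key=cv2.contourArea)
full=np.zeros_like(m); cv2.drawContours(full,[cv2.convexHull(cn)],-1,255,-1); g=(full>0)&(m==0)
v,u=np.nonzero(g); print(u.min(),u.max(),v.min(),v.max())
for r in range(v.min(),v.max()+1,3): k=u[v==r]; print(r,k.min(),k.max(),c["img"][r,(k.min()+k.max())//2],end="; ")
print()
for vv in(240,243,246): print(vv,onplane(c,[[280,vv]],184).round(1))
n=wrist("L3"); d=n["depth"]; print(proj(n,[[573.5,176,184],[573.5,176,136]]),n["obs"]["position"])
E
```

```text
time: 8.75
position: [579.4, -280.9, 112.9]
contact_force: [0.3, 0.6, -1.4]
width: 0.712
time: 10.42
position: [579.2, 96.4, 221.9]
contact_force: [0.2, -0.9, -1.3]
width: 0.709
finger_force: 33.1
235 322 175 256
175 273 285 [ 74 131 145]; 178 261 296 [ 28 142 163]; 181 301 301 [ 87 136 150]; Traceback (most recent call last):
  File "<stdin>", line 6, in <module>
    return umr_minimum(a, axis, None, out, keepdims, initial, where)
ValueError: zero-size array to reduction operation minimum which has no identity
```

```bash

python3 - <<'E'
from h import *
c=dict(np.load("post.npz")); hsv=cv2.cvtColor(c["img"],cv2.COLOR_BGR2HSV); 
g=(hsv[...,1]<90); 
for r in range(210,256,4):
    k=[x for x in range(262,300) if g[r,x]]; print(r,(min(k),max(k),len(k)) if k else 0,c["img"][r,280],end="; ")
print()
for vv in(240,243,246): print(vv,onplane(c,[[280,vv]],184).round(1))
n=wrist(); im=n["img"]; print(proj(n,[[573.5,176,184],[573.5,176,136]]),n["obs"]["position"])
np.savez("L3.npz",**{k:v for k,v in n.items() if k!="obs"})
t=cv2.resize(c["img"][200:265,240:320],None,fx=5,fy=5,interpolation=cv2.INTER_NEAREST)
cv2.imwrite("pics/L3.png",np.hstack([cv2.resize(t,(400,325)),cv2.resize(im,(400,325))]))
E
```

```text
210 0 [ 60 106 121]; 214 (272, 284, 13) [77 81 78]; 218 (270, 287, 18) [78 82 78]; 222 (270, 287, 18) [79 82 79]; 226 (269, 288, 20) [80 83 80]; 230 (269, 288, 20) [89 91 88]; 234 (269, 288, 20) [114 116 110]; 238 (269, 289, 21) [132 133 126]; 242 (269, 288, 20) [139 139 132]; 246 (270, 286, 17) [135 136 131]; 250 0 [ 90 132 144]; 254 (297, 299, 3) [ 45 142 161]; 
240 [[571.7 178.1 184. ]]
243 [[573.8 177.6 184. ]]
246 [[575.8 177.  184. ]]
[[229.45944378 120.09341687]
 [241.10477781 116.44303421]] [579.15861915  96.39583258 221.94470336]
```

View pics/L3.png

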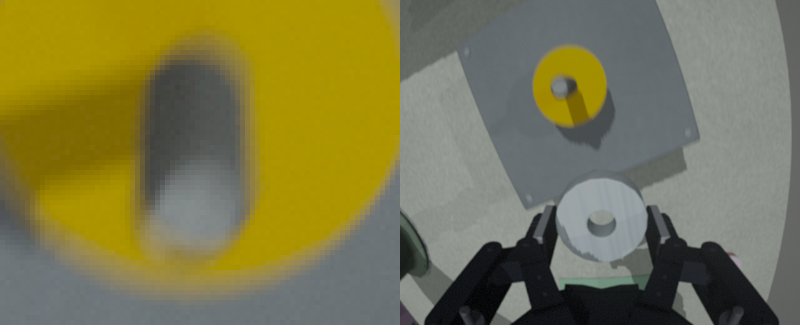

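```bash

python3 - <<'E'
from h import *
def plate(c,z=136):
    hsv=cv2.cvtColor(c["img"],cv2.COLOR_BGR2HSV); m=cv2.inRange(hsv,(20,110,60),(34,255,255)); m[260:]=0
    cn=max(cv2.findContours(m,0,1)[0],key=cv2.contourArea); W=onplane(c,cn[:,0],z)[:,:2].astype(np.float32); return cv2.fitEllipse(cv2.convexHull(W))
a=dict(np.load("post.npz")); b=dict(np.load("L3.npz"))
Rs=[np.array([[-.968,.25],[.25,.968]]),np.array([[.248,.969],[.969,-.248]])]
im=b["img"][95:130,205:250]; hs=cv2.cvtColor(im,cv2.COLOR_BGR2HSV); m=(hs[...,1]<90)&(im[...,1]>100); v,u=np.nonzero(m); tb=(u.mean()+205,v.mean()+95); print("tip b",tb,len(u),u.min(),u.max(),v.min(),v.max())
for n,p in(("tip",[onplane(a,[[279.4,241.4]],184)[0,:2],onplane(b,[tb],184)[0,:2]]),("plate",[np.array(plate(a)[0]),np.array(plate(b)[0])])):
    A=np.vstack([np.hstack([np.eye(2),R]) for R in Rs]); s=np.linalg.solve(A,np.hstack(p)); print(n,np.round(p,1),s.round(1))
print(plate(b))
E
```

```text
tip b (np.float64(222.8038379530917), np.float64(112.07462686567165)) 469 7 28 4 30
tip [[572.6 177.5]
 [571.3 180.9]] [ 5.737e+02  1.798e+02  5.000e-01 -2.500e+00]
plate [[573.5 176. ]
 [571.4 180. ]] [ 5.745e+02  1.791e+02  1.000e-01 -3.200e+00]
((571.3886108398438, 179.97486877441406), (67.86204528808594, 68.6385498046875), 7.776269435882568)
```

```bash

python3 -m crank '[-0.1,0.52,0,0,0,0,-1, -0.1,0.52,0,0,0,0,-1, -0.09,0.53,0,0,0,0,-1, -0.09,0.53,0,0,0,0,-1, 0,0,0,0,0,0,-1]' |grep -E "time|pos|ee_rot|contact|width|finger"
python3 - <<'E'
from h import *
n=wrist(); im=n["img"]; print(n["obs"]["position"],np.round(n["obs"]["ee_rot"],4).tolist()); n["R0"]=n["obs"]["ee_rot"];n["p0"]=n["obs"]["position"]
np.savez("L4.npz",**{k:v for k,v in n.items() if k!="obs"})
print(proj(n,[[573,178,184],[573,178,136]]))
cv2.imwrite("pics/L4.png",cv2.resize(im[100:330,180:380],None,fx=2.5,fy=2.5))
E
```

```text
time: 10.88
position: [571.4, 139.4, 221.7]
ee_rot: [[0.248, 0.969, -0.0], [0.969, -0.248, 0.001], [0.001, -0.0, -1.0]]
contact_force: [0.2, 0.0, -1.2]
width: 0.706
finger_force: 33.1
[571.38690505 139.39951042 221.73288062] [[0.2481, 0.9687, -0.0003], [0.9687, -0.2481, 0.0009], [0.0008, -0.0005, -1.0]]
[[264.63701032 192.64387129]
 [268.29074157 173.37367603]]
```

View pics/L4.png

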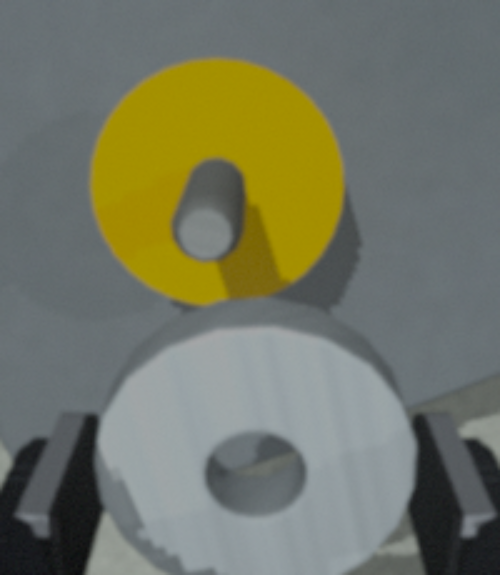

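The post tip is at full-image (262,192) and the ring bore at (282,289). After cancelling the ring-based bias and the reading noise, the tip is about +39.5 mm in y from the commanded pose, with x unchanged.

```bash

python3 -m crank '[0,0.5,0,0,0,0,-1, 0,0.5,0,0,0,0,-1, 0,0.5,0,0,0,0,-1, 0,0.47,0,0,0,0,-1, 0,0,-0.3,0,0,0,-1]' |grep -E "time|pos"
python3 -m crank '[0,0,-0.3,0,0,0,-1, 0,0,-0.2,0,0,0,-1, 0,0,-0.05,0,0,0,-1, 0,0,-0.05,0,0,0,-1, 0,0,-0.05,0,0,0,-1]' |grep -E "pos|contact"
python3 -m crank '[0,0,-0.05,0,0,0,-1, 0,0,-0.05,0,0,0,-1, 0,0,-0.05,0,0,0,-1, 0,0,-0.05,0,0,0,-1, 0,0,-0.05,0,0,0,-1]' |grep -E "time|pos|contact|torque"
```

```text
time: 11.35
position: [572.7, 179.1, 216.6]
position: [572.0, 176.6, 202.5]
contact_force: [-0.1, 0.1, -1.6]
time: 12.18
position: [572.0, 177.0, 197.7]
contact_force: [-0.1, 0.4, -0.7]
```

```bash

python3 -m crank '[0,0,-0.08,0,0,0,-1, 0,0,-0.08,0,0,0,-1, 0,0,-0.08,0,0,0,-1, 0,0,-0.08,0,0,0,-1, 0,0,-0.08,0,0,0,-1]' |grep -E "pos|contact"
python3 -m crank '[0,0,-0.08,0,0,0,-1, 0,0,-0.08,0,0,0,-1, 0,0,-0.08,0,0,0,-1, 0,0,-0.08,0,0,0,-1, 0,0,-0.08,0,0,0,-1]' |grep -E "time|pos|contact"
```

```text
position: [571.5, 177.4, 189.3]
contact_force: [-1.9, 1.8, 1.0]
time: 13.02
position: [571.5, 177.4, 181.5]
contact_force: [-5.0, 3.1, 1.9]
```

```bash

python3 -m crank '[-0.03,0.02,0,0,0,0,-1, -0.02,0.01,0,0,0,0,-1, 0,0,-0.05,0,0,0,-1, 0,0,-0.05,0,0,0,-1, 0,0,-0.05,0,0,0,-1]' |grep -E "pos|contact"
python3 -m crank '[0,0,-0.1,0,0,0,-1, 0,0,-0.1,0,0,0,-1, 0,0,-0.1,0,0,0,-1, 0,0,-0.1,0,0,0,-1, 0,0,-0.1,0,0,0,-1]' |grep -E "time|pos|contact"
```

```text
position: [571.3, 177.4, 178.8]
contact_force: [-1.2, 1.5, 0.2]
time: 13.85
position: [571.1, 177.4, 168.4]
contact_force: [-0.7, 1.4, -0.2]
```

```bash

python3 -m crank '[-0.01,0.01,-0.1,0,0,0,-1, 0,0,-0.1,0,0,0,-1, 0,0,-0.1,0,0,0,-1, 0,0,-0.1,0,0,0,-1, 0,0,-0.1,0,0,0,-1]' |grep -E "pos|contact"
python3 -m crank '[0,0,-0.05,0,0,0,-1, 0,0,-0.05,0,0,0,-1, 0,0,-0.04,0,0,0,-1, 0,0,0,0,0,0,-1, 0,0,0,0,0,0,-1]' |grep -E "time|pos|contact"
```

```text
position: [570.8, 177.6, 158.4]
contact_force: [0.0, 0.1, -0.5]
time: 14.68
position: [570.8, 177.7, 156.0]
contact_force: [-0.8, -0.4, -1.8]
```

```bash

python3 -m crank '[0,0,-0.04,0,0,0,-1, 0,0,0,0,0,0,-1, 0,0,0,0,0,0,0.8, 0,0,0,0,0,0,0.8, 0,0,0,0,0,0,0.8]' |grep -E "pos|contact|width"
python3 -m crank '[0,0,0.3,0,0,0,0.9, 0,0,0.6,0,0,0,0.9, 0,0,0.7,0,0,0,1, 0,0,0.7,0,0,0,1, -0.22,-0.97,0,0,0,0,1]' |grep -E "pos|contact"
python3 -m crank '[-0.22,-0.97,0,0,0,0,1, -0.22,-0.97,0,0,0,0,1, -0.22,-0.97,0,0,0,0,1, -0.22,-0.97,0,0,0,0,1, -0.22,-0.97,0,0,0,0,1]' >/dev/null
python3 -m crank '[-0.22,-0.97,0,0,0,0,1, -0.22,-0.97,0,0,0,0,1, -0.22,-0.97,0,0,0,0,1, -0.22,-0.97,-0.6,0,0,0,1, -0.22,-0.97,-0.6,0,0,0,1]' >/dev/null
python3 -m crank '[-0.23,-0.97,-0.6,0,0,0,1, -0.23,-0.97,-0.6,0,0,0,1, -0.23,-0.97,-0.6,0,0,0,1, -0.23,-0.97,-0.6,0,0,0,1, -0.23,-0.97,-0.6,0,0,0,1]' >/dev/null
python3 -m crank '[-0.23,-0.97,-0.6,0,0,0,1, -0.23,-0.97,-0.6,0,0,0,1, -0.23,-0.93,-0.6,0,0,0,1, -0.23,-0.93,-0.6,0,0,0,1, 0,0,0,0,0,0,1]' |grep -E "time|pos"
python3 - <<'E'
from h import *
c=wrist("M1"); print(c["obs"]["position"]); hsv=cv2.cvtColor(c["img"],cv2.COLOR_BGR2HSV)
for n,lo,hi,z in(("M",(0,130,50),(18,255,255),15),("S",(105,100,40),(130,255,255),12)):
    m=cv2.inRange(hsv,lo,hi)
    for cn in sorted(cv2.findContours(m,0,1)[0],key=cv2.contourArea)[-2:]:
        if len(cn)>8: W=onplane(c,cn[:,0],z)[:,:2].astype(np.float32); print(n,cv2.fitEllipse(cv2.convexHull(W)))
t=imaging.camera("top"); P=cloud(t); v,u=[int(x) for x in (194,200)]; cv2.imwrite("pics/top2.png",cv2.resize(t["img"][165:225,165:240],None,fx=6,fy=6))
E
```

```text
position: [570.9, 177.8, 155.2]
contact_force: [0.4, 0.7, 0.6]
width: 0.896
position: [568.7, 160.8, 204.6]
contact_force: [1.8, 0.5, 0.0]
time: 17.18
position: [479.7, -211.2, 67.7]
[ 479.73329555 -211.17003827   67.6825014 ]
M ((481.94952392578125, -204.2991943359375), (50.28821563720703, 52.69744110107422), 171.46731567382812)
S ((452.7288818359375, -308.0749816894531), (29.976078033447266, 38.49016571044922), 76.0935287475586)
```

```bash

python3 -m crank '[0.03,0.15,-0.7,0,0,0,1, 0,0,-0.7,0,0,0,1, 0,0,-0.7,0,0,0,1, 0,0,-0.33,0,0,0,-1, 0,0,0,0,0,0,-1]' 25 |grep -E "pos|contact"
python3 -m crank '[0,0,0,0,0,0,-1, 0,0,0,0,0,0,-1, 0,0,0,0,0,0,-1, 0,0,0,0,0,0,-1, 0,0,0,0,0,0,0.6]' |grep -E "time|pos|contact|width|finger"
python3 -m crank '[0,0,0,0,0,0,0.6, 0,0,0,0,0,0,0.6, 0,0,0,0,0,0,0.6, 0,0,0,0,0,1,0.6, 0,0,0,0,0,1,0.6]' |grep width
python3 -m crank '[0,0,0,0,0,1,0.6, 0,0,0,0,0,1,0.6, 0,0,0,0,0,1,0.6, 0,0,0,0,0,1,0.6, 0,0,0,0,0,1,0.6]' >/dev/null
python3 -m crank '[0,0,0,0,0,1,0.6, 0,0,0,0,0,1,0.6, 0,0,0,0,0,1,0.6, 0,0,0,0,0,1,0.6, 0,0,0,0,0,1,0.6]' >/dev/null
python3 -m crank '[0,0,0,0,0,1,0.6, 0,0,0,0,0,1,0.6, 0,0,0,0,0,1,0.6, 0,0,0,0,0,1,0.6, 0,0,0,0,0,1,0.6]' >/dev/null
python3 -m crank '[0,0,0,0,0,1,0.6, 0,0,0,0,0,0,-1, 0,0,0,0,0,0,-1, 0,0,0,0,0,0,-1, 0,0,0,0,0,0,-1]' 30
python3 - <<'E'
from h import *
c=wrist(); hsv=cv2.cvtColor(c["img"],cv2.COLOR_BGR2HSV)
S=cv2.inRange(hsv,(105,100,40),(130,255,255)); cn=max(cv2.findContours(S,0,1)[0],key=cv2.contourArea); print("S",cv2.fitEllipse(cv2.convexHull(onplane(c,cn[:,0],12)[:,:2].astype(np.float32))),c["obs"]["position"])
cv2.imwrite("pics/M2.png",np.hstack([cv2.resize(c["img"],(440,330)),cv2.resize(cv2.imread("pics/top2.png"),(360,330))]))
E
```

```text
position: [481.2, -204.4, 19.9]
contact_force: [-0.7, -0.2, 0.7]
time: 18.12
position: [482.0, -205.9, 21.1]
contact_force: [-0.5, 0.4, -0.9]
width: 0.71
finger_force: 0.0
width: 0.801
time: 20.2
position: [481.5, -205.7, 20.9]
ee_rot: [[-0.968, 0.253, 0.0], [0.253, 0.968, -0.0], [-0.0, -0.0, -1.0]]
contact_force: [-2.2, 0.6, 4.1]
width: 0.593
finger_force: 30.3
S ((448.5250549316406, -316.5270080566406), (40.46253204345703, 47.008460998535156), 18.1980037689209) [ 481.50509808 -205.69751619   20.91269601]
```

View pics/M2.png

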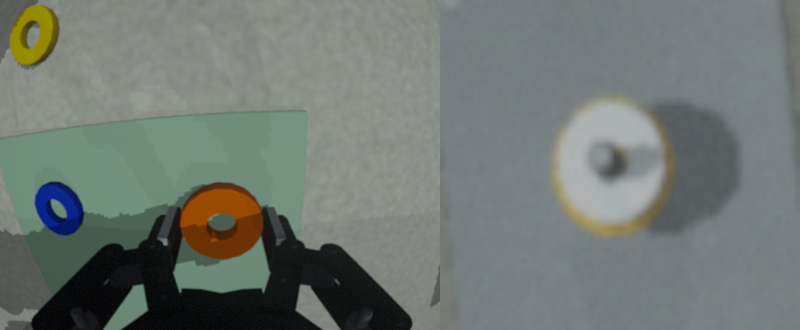

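The right panel shows the large ring flat on the plate, on the post. The left panel shows the orange ring in the jaws, bore at about (282.6,282.6). Next I check that against the tool axis while lifting.

```bash

python3 -m crank '[0,0,0.5,0,0,0,-1, 0,0,1,0,0,0,-1, 0,0,1,0,0,0,-1, 0,0,1,0,0,0,-1, 0.22,0.5,1,0,0,0,-1]' |grep -E "time|pos|contact|width"
python3 - <<'E'
from h import *
c=dict(np.load("L2.npz")); T=c["tool_from_camera"]; c["pose"]=T
a=proj(c,[[0,0,2.68],[0,0,5.5],[2,0,5.5],[0,2,5.5],[0,0,8]]); print(a)
c=wrist(); c["pose"]=T; im=c["img"]; hsv=cv2.cvtColor(im,cv2.COLOR_BGR2HSV)
for tag,img in(("M now",im),):
    m=cv2.inRange(hsv,(0,130,40),(18,255,255)); m[:200]=0; cs,h=cv2.findContours(m,cv2.RETR_CCOMP,1)
    for k in sorted(cs,key=cv2.contourArea)[-3:]:
        if len(k)>8: print(tag,cv2.fitEllipse(k),cv2.boundingRect(k))
l=np.load("L2.npz")["img"][260:320,250:315]; g=cv2.cvtColor(l,cv2.COLOR_BGR2HSV)
m=((g[...,1]>35)|(g[...,2]<110)).astype(np.uint8); cs,_=cv2.findContours(m,0,1); k=max(cs,key=cv2.contourArea); print("L bore",cv2.boundingRect(k))
E
```

```text
time: 20.67
position: [485.5, -196.7, 111.8]
contact_force: [0.9, 0.3, -0.9]
width: 0.596
[[279.79098818 291.51415228]
 [279.81859772 288.30201673]
 [279.80726447 284.73954321]
 [284.04693176 288.30051207]
 [279.84244511 285.53566039]]
M now ((281.8105773925781, 282.5367126464844), (24.705432891845703, 37.26729202270508), 90.00326538085938) (263, 270, 39, 26)
M now ((281.8274230957031, 280.7860107421875), (95.11134338378906, 105.99151611328125), 89.08892822265625) (228, 233, 108, 96)
L bore (11, 13, 41, 33)
```

M is centred: the visible hole matches the tool axis. Carry it to the post.

```bash

python3 -m crank '[0.21,0.93,0.5,0,0,0,-1, 0.21,0.93,0.5,0,0,0,-1, 0.21,0.93,0.5,0,0,0,-1, 0.21,0.93,0.5,0,0,0,-1, 0.21,0.93,0.5,0,0,0,-1]' >/dev/null
python3 -m crank '[0.21,0.93,0.5,0,0,0,-1, 0.21,0.93,0.5,0,0,0,-1, 0.21,0.93,0.5,0,0,0,-1, 0.21,0.93,0.5,0,0,0,-1, 0.21,0.93,0.5,0,0,0,-1]' >/dev/null
python3 -m crank '[0.21,0.93,0,0,0,0,-1, 0.21,0.93,0,0,0,0,-1, 0.21,0.93,0,0,0,0,-1, 0.21,0.93,0,0,0,0,-1, 0.21,0.93,0,0,0,0,-1]' >/dev/null
python3 -m crank '[0.21,0.95,0,0,0,0,-1, 0.21,0.95,0,0,0,0,-1, 0.21,0.94,0,0,0,0,-1, 0.25,0.94,0,0,0,0,-1, 0,0,-0.4,0,0,0,-1]' |grep -E "time|pos"
python3 - <<'E'
x=485.957+20*(.21*18+.25); y=-195.66+20*(.93*15+.95*2+.94*2); print(x,y,110.48+100-8)
E
```

```text
time: 22.38
position: [568.0, 162.1, 203.8]
566.557 158.94000000000003 202.48000000000002
```

```bash

python3 -m crank '[0,0,0.4,0,0,0,-1, 0.1,0.5,0,0,0,0,-1, 0.11,0.44,0,0,0,0,-1, 0,0,-0.2,0,0,0,-1, 0,0,-0.2,0,0,0,-1]' |grep -E "time|pos|contact"
python3 -m crank '[0,0,-0.07,0,0,0,-1, 0,0,-0.07,0,0,0,-1, 0,0,-0.07,0,0,0,-1, 0,0,-0.07,0,0,0,-1, 0,0,-0.07,0,0,0,-1]' |grep -E "time|pos|contact"
```

```text
time: 22.8
position: [571.1, 177.9, 202.6]
contact_force: [-0.3, 0.7, 0.2]
time: 23.22
position: [570.8, 177.5, 195.4]
contact_force: [0.1, 1.0, -0.1]
```

```bash

python3 -m crank '[0,0,-0.08,0,0,0,-1, 0,0,-0.08,0,0,0,-1, 0,0,-0.08,0,0,0,-1, 0,0,-0.08,0,0,0,-1, 0,0,-0.08,0,0,0,-1]' |grep -E "time|pos|contact"
python3 -m crank '[0,0,-0.08,0,0,0,-1, 0,0,-0.08,0,0,0,-1, 0,0,-0.08,0,0,0,-1, 0,0,-0.08,0,0,0,-1, 0,0,-0.08,0,0,0,-1]' |grep -E "time|pos|contact"
```

```text
time: 23.63
position: [570.7, 177.8, 187.3]
contact_force: [-1.2, 0.9, -0.0]
time: 24.05
position: [570.7, 177.8, 179.3]
contact_force: [-0.2, 0.2, 0.1]
```

Smooth. Lower to the large ring, release, rise and go for S.

```bash

python3 -m crank '[0,0,-0.1,0,0,0,-1, 0,0,-0.1,0,0,0,-1, 0,0,-0.1,0,0,0,-1, 0,0,-0.1,0,0,0,-1, 0,0,-0.05,0,0,0,-1]' |grep -E "time|pos|contact"
python3 -m crank '[0,0,-0.03,0,0,0,-1, 0,0,-0.03,0,0,0,-1, 0,0,0,0,0,0,-1, 0,0,0,0,0,0,-1, 0,0,0,0,0,0,-1]' |grep -E "time|pos|contact"
```

```text
time: 24.47
position: [570.6, 177.8, 170.1]
contact_force: [-1.6, 1.8, 0.3]
time: 24.88
position: [570.7, 177.8, 169.4]
contact_force: [-2.3, 1.1, 3.4]
```

```bash

python3 -m crank '[0,0,0,0,0,0,0.6, 0,0,0,0,0,0,0.6, 0,0,0,0,0,0,0.6, 0,0,0.3,0,0,0,0.6, 0,0,0.7,0,0,0,0.6]' |grep -E "time|pos|contact|width"
python3 -m crank '[0,0,0.8,0,0,0,0.6, 0,0,0.2,0,0,0,0.6, -0.24,-0.99,0,0,0,0,1, -0.24,-0.99,0,0,0,0,1, -0.24,-0.99,0,0,0,0,1]' >/dev/null
python3 -m crank '[-0.24,-0.99,0,0,0,0,1, -0.24,-0.99,0,0,0,0,1, -0.24,-0.99,0,0,0,0,1, -0.24,-0.99,0,0,0,0,1, -0.24,-0.99,0,0,0,0,1]' >/dev/null
python3 -m crank '[-0.24,-0.99,0,0,0,0,1, -0.24,-0.99,0,0,0,0,1, -0.24,-0.99,-0.5,0,0,0,1, -0.24,-0.99,-0.5,0,0,0,1, -0.24,-0.99,-0.5,0,0,0,1]' >/dev/null
python3 -m crank '[-0.25,-0.99,-0.5,0,0,0,1, -0.25,-0.99,-0.5,0,0,0,1, -0.25,-0.99,-0.5,0,0,0,1, -0.25,-0.99,-0.5,0,0,0,1, -0.25,-0.99,-0.5,0,0,0,1]' >/dev/null
python3 -m crank '[-0.25,-1,-0.5,0,0,0,1, -0.25,-1,-0.5,0,0,0,1, -0.25,-1,-0.5,0,0,0,1, -0.25,-1,-0.5,0,0,0,1, -0.25,-1,-0.5,0,0,0,1]' >/dev/null
python3 -m crank '[-0.25,-1,-0.5,0,0,0,1, -0.25,-1,-0.5,0,0,0,1, 0,0,0,0,0,0,1, 0,0,0,0,0,0,1, 0,0,0,0,0,0,1]' |grep -E "time|pos|contact"
python3 - <<'E'
from h import *
print("cmd",570.757-20*(.24*13+.25*12),177.74-20*(.99*18+7),169.28+40-150)
c=wrist(); hsv=cv2.cvtColor(c["img"],cv2.COLOR_BGR2HSV)
S=cv2.inRange(hsv,(105,100,40),(130,255,255)); cn=max(cv2.findContours(S,0,1)[0],key=cv2.contourArea); print("S",cv2.fitEllipse(cv2.convexHull(onplane(c,cn[:,0],12)[:,:2].astype(np.float32))),c["obs"]["position"])
t=imaging.camera("top"); cv2.imwrite("pics/S1.png",np.hstack([cv2.resize(c["img"],(440,330)),cv2.resize(t["img"][165:225,165:240],(360,330))]))
E
```

```text
time: 25.3
position: [569.7, 177.3, 187.9]
contact_force: [-0.1, 0.0, 0.5]
width: 0.796
time: 27.8
position: [448.3, -318.3, 59.3]
contact_force: [-0.5, 0.1, -0.2]
cmd 448.35699999999997 -318.65999999999997 59.28
S ((448.40496826171875, -319.3016357421875), (40.902061462402344, 42.40486526489258), 67.47071075439453) [ 448.31484106 -318.2766646    59.33146054]
```

View pics/S1.png

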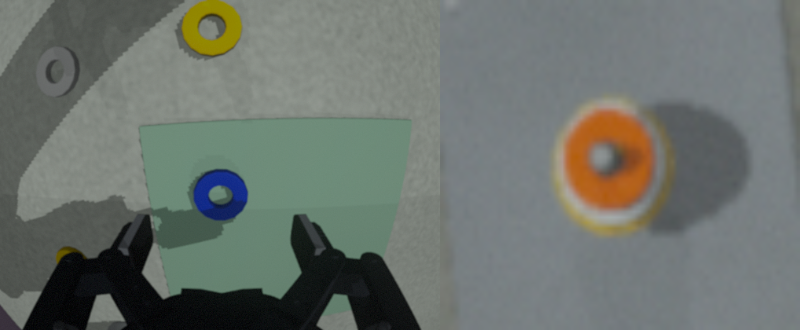

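The blue ring is under the tool on the mat, and orange lies on silver on the post. Do the same squeeze, turn and squeeze with S.

```bash

python3 -m crank '[0,0,-0.7,0,0,0,1, 0,0,-0.7,0,0,0,1, 0,0,-0.58,0,0,0,1, 0,0,0,0,0,0,-1, 0,0,0,0,0,0,-1]' 25 |grep -E "pos|contact"
python3 -m crank '[0,0,0,0,0,0,-1, 0,0,0,0,0,0,-1, 0,0,0,0,0,0,-1, 0,0,0,0,0,0,-1, 0,0,0,0,0,0,-1]' |grep -E "time|pos|contact|width|finger"
python3 -m crank '[0,0,0,0,0,0,0.35, 0,0,0,0,0,0,0.35, 0,0,0,0,0,0,0.35, 0,0,0,0,0,-1,0.35, 0,0,0,0,0,-1,0.35]' |grep width
python3 -m crank '[0,0,0,0,0,-1,0.35, 0,0,0,0,0,-1,0.35, 0,0,0,0,0,-1,0.35, 0,0,0,0,0,-1,0.35, 0,0,0,0,0,-1,0.35]' >/dev/null
python3 -m crank '[0,0,0,0,0,-1,0.35, 0,0,0,0,0,-1,0.35, 0,0,0,0,0,-1,0.35, 0,0,0,0,0,-1,0.35, 0,0,0,0,0,-1,0.35]' >/dev/null
python3 -m crank '[0,0,0,0,0,-1,0.35, 0,0,0,0,0,-1,0.35, 0,0,0,0,0,-1,0.35, 0,0,0,0,0,-1,0.35, 0,0,0,0,0,-1,0.35]' >/dev/null
python3 -m crank '[0,0,0,0,0,-1,0.35, 0,0,0,0,0,0,-1, 0,0,0,0,0,0,-1, 0,0,0,0,0,0,-1, 0,0,0,0,0,0,-1]' 30
python3 -m crank '[0,0,0.5,0,0,0,-1, 0,0,1,0,0,0,-1, 0,0,1,0,0,0,-1, 0,0,1,0,0,0,-1, 0,0,1,0,0,0,-1]' |grep -E "time|pos|contact|width|finger"
python3 - <<'E'
from h import *
c=wrist(); im=c["img"]; hsv=cv2.cvtColor(im,cv2.COLOR_BGR2HSV); c["pose"]=c["tool_from_camera"]
print(proj(c,[[0,0,7.7],[9.3,0,7.7],[-9.3,0,16.7]]))
m=cv2.inRange(hsv,(105,100,30),(130,255,255)); m[:200]=0; cs,h=cv2.findContours(m,cv2.RETR_CCOMP,1)
for k in sorted(cs,key=cv2.contourArea)[-3:]:
    if len(k)>8: print(cv2.fitEllipse(k)[0],cv2.boundingRect(k))
E
```

```text
position: [448.4, -317.7, 19.7]
contact_force: [1.0, -0.5, -0.4]
time: 28.73
position: [449.1, -318.9, 21.0]
contact_force: [-0.6, 2.0, 5.8]
width: 0.476
finger_force: 24.9
width: 0.67
time: 30.82
position: [448.3, -318.7, 19.9]
ee_rot: [[0.249, 0.969, -0.0], [0.969, -0.249, -0.0], [-0.0, 0.0, -1.0]]
contact_force: [-0.6, 0.9, 4.0]
width: 0.468
finger_force: 30.2
time: 31.23
position: [448.3, -318.6, 111.0]
contact_force: [0.1, -0.1, -0.2]
width: 0.465
finger_force: 30.5
[[279.83963829 285.86531916]
 [279.78897378 269.01876686]
 [279.9660156  291.86215141]]
(546.8099975585938, 409.2511291503906) (531, 396, 29, 24)
(281.31842041015625, 280.5821533203125) (262, 267, 39, 28)
(281.9996032714844, 279.84320068359375) (239, 241, 87, 78)
```

```bash

python3 -m crank '[0.24,0.99,0.5,0,0,0,-1, 0.24,0.99,0.5,0,0,0,-1, 0.24,0.99,0.5,0,0,0,-1, 0.24,0.99,0.5,0,0,0,-1, 0.24,0.99,0.5,0,0,0,-1]' >/dev/null
python3 -m crank '[0.24,0.99,0.5,0,0,0,-1, 0.24,0.99,0.5,0,0,0,-1, 0.24,0.99,0.5,0,0,0,-1, 0.24,0.99,0.5,0,0,0,-1, 0.24,0.99,0.5,0,0,0,-1]' >/dev/null
python3 -m crank '[0.25,0.99,0,0,0,0,-1, 0.25,0.99,0,0,0,0,-1, 0.25,0.99,0,0,0,0,-1, 0.25,0.99,0,0,0,0,-1, 0.25,0.99,0,0,0,0,-1]' >/dev/null
python3 -m crank '[0.25,1,0,0,0,0,-1, 0.25,1,0,0,0,0,-1, 0.25,1,0,0,0,0,-1, 0.25,1,0,0,0,0,-1, 0.25,1,0,0,0,0,-1]' >/dev/null
python3 -m crank '[0.25,0.99,0,0,0,0,-1, 0.25,0.99,0,0,0,0,-1, 0.24,1,0,0,0,0,-1, 0.24,1,0,0,0,0,-1, 0.24,0.99,0,0,0,0,-1]' |grep -E "time|pos"
python3 -c "print(448.357+20*(.24*13+.25*12),-318.66+20*(.99*15+5+.99*3+2))"
```

```text
time: 33.37
position: [570.8, 178.8, 210.0]
570.7570000000001 177.73999999999995
```

```bash

python3 -m crank '[0,0,-0.2,0,0,0,-1, 0,0,-0.15,0,0,0,-1, 0,0,-0.07,0,0,0,-1, 0,0,-0.07,0,0,0,-1, 0,0,-0.07,0,0,0,-1]' |grep -E "time|pos|contact"
python3 -m crank '[0,0,-0.07,0,0,0,-1, 0,0,-0.07,0,0,0,-1, 0,0,-0.07,0,0,0,-1, 0,0,-0.07,0,0,0,-1, 0,0,-0.07,0,0,0,-1]' |grep -E "time|pos|contact"
```

```text
time: 33.78
position: [570.6, 176.8, 198.4]
contact_force: [0.2, -0.3, 0.8]
time: 34.2
position: [570.8, 177.6, 191.4]
contact_force: [-0.6, 0.8, -0.4]
```

```bash

python3 -m crank '[0,0,-0.08,0,0,0,-1, 0,0,-0.08,0,0,0,-1, 0,0,-0.08,0,0,0,-1, 0,0,-0.08,0,0,0,-1, 0,0,-0.08,0,0,0,-1]' |grep -E "time|pos|contact"
python3 -m crank '[0,0,-0.04,0,0,0,-1, 0,0,-0.04,0,0,0,-1, 0,0,-0.03,0,0,0,-1, 0,0,-0.02,0,0,0,-1, 0,0,0,0,0,0,-1]' |grep -E "time|pos|contact"
```

```text
time: 34.62
position: [570.7, 177.8, 183.3]
contact_force: [0.0, -0.0, 0.4]
time: 35.03
position: [570.8, 177.7, 180.8]
contact_force: [0.9, -0.4, -0.2]
```

```bash

python3 -m crank '[0,0,-0.03,0,0,0,-1, 0,0,0,0,0,0,0.25, 0,0,0,0,0,0,0.25, 0,0,0,0,0,0,0.25, 0,0,0.3,0,0,0,0.25]' |grep -E "time|pos|contact|width"
python3 -m crank '[0,0,0.4,0,0,0,0.25, 0,0,0.3,0,0,0,-0.43, 0,0,0,0,0,0,-0.43, 0,0,0,0,0,0,-0.43, 0,0,0,0,0,0,-0.43]' |grep -E "time|pos|contact|width"
python3 - <<'E'
from h import *
c=wrist(); t=imaging.camera("scene"); T=np.linalg.inv(t["pose"]); q=T[:3,:3]@np.array([571,178,160])+T[:3,3]; u,v=(t["K"]@q/q[2])[:2].astype(int)
cv2.imwrite("pics/P1.png",np.hstack([cv2.resize(c["img"][150:360,170:390],(400,382)),cv2.resize(t["img"][v-50:v+50,u-52:u+53],(400,382))]))
E
```

```text
time: 35.45
position: [570.0, 177.6, 185.4]
contact_force: [0.6, -0.7, 0.3]
width: 0.627
time: 35.87
position: [570.8, 177.8, 200.5]
contact_force: [-1.0, 0.4, -0.4]
width: 0.284
```

View pics/P1.png

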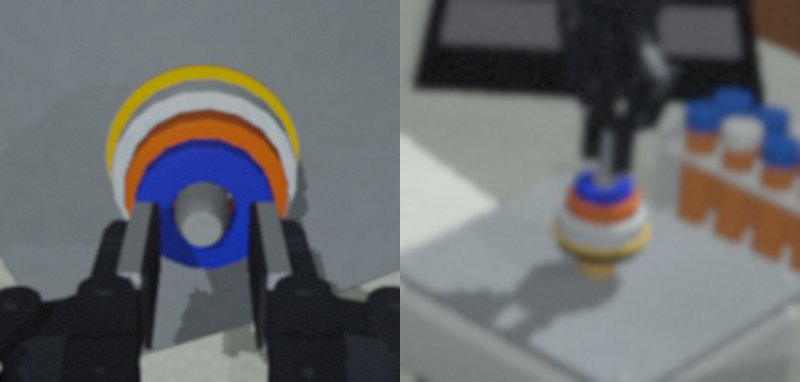

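All three rings are stacked in order and the fingers straddle the post over the blue ring. Next comes the press down.

```bash

python3 -m crank '[0,0,-0.1,0,0,0,-0.43, 0,0,-0.1,0,0,0,-0.43, 0,0,-0.1,0,0,0,-0.43, 0,0,-0.1,0,0,0,-0.43, 0,0,-0.04,0,0,0,-0.43]' |grep -E "time|pos|contact"
python3 -m crank '[0,0,-0.04,0,0,0,-0.43, 0,0,-0.04,0,0,0,-0.43, 0,0,-0.04,0,0,0,-0.43, 0,0,-0.04,0,0,0,-0.43, 0,0,-0.04,0,0,0,-0.43]' |grep -E "time|pos|contact"
```

```text
time: 36.38
position: [570.5, 177.7, 190.9]
contact_force: [0.5, -0.5, 0.5]
time: 36.8
position: [570.8, 177.8, 188.2]
contact_force: [-2.1, -0.3, 5.7]
```

```bash

python3 -m crank '[0,0,-0.04,0,0,0,-0.43, 0,0,-0.04,0,0,0,-0.43, 0,0,-0.04,0,0,0,-0.43, 0,0,-0.04,0,0,0,-0.43, 0,0,-0.04,0,0,0,-0.43]' |grep -E "time|pos|contact"
python3 -m crank '[0,0,-0.04,0,0,0,-0.43, 0,0,-0.04,0,0,0,-0.43, 0,0,-0.04,0,0,0,-0.43, 0,0,-0.04,0,0,0,-0.43, 0,0,-0.04,0,0,0,-0.43]' |grep -E "time|pos|contact"
```

```text
time: 37.22
position: [570.8, 177.8, 184.3]
contact_force: [-1.2, -0.5, 5.5]
time: 37.63
position: [570.8, 177.8, 180.3]
contact_force: [-2.3, 0.2, 4.7]
```

```bash

python3 -m crank '[0,0,-0.04,0,0,0,-0.43, 0,0,-0.04,0,0,0,-0.43, 0,0,-0.04,0,0,0,-0.43, 0,0,-0.04,0,0,0,-0.43, 0,0,-0.04,0,0,0,-0.43]' |grep -E "time|pos|contact"
python3 -m crank '[0,0,-0.03,0,0,0,-0.43, 0,0,-0.03,0,0,0,-0.43, 0,0,-0.03,0,0,0,-0.43, 0,0,-0.03,0,0,0,-0.43, 0,0,0,0,0,0,-0.43]' |grep -E "time|pos|contact"
```

```text
time: 38.05
position: [570.8, 177.8, 176.2]
contact_force: [-2.9, 0.4, 5.2]
time: 38.47
position: [570.9, 177.8, 174.1]
contact_force: [-2.3, 0.4, 8.0]
```

```bash

python3 -m crank '[0,0,-0.03,0,0,0,-0.43, 0,0,-0.03,0,0,0,-0.43, 0,0,-0.02,0,0,0,-0.43, 0,0,0,0,0,0,-0.43, 0,0,0,0,0,0,-0.43]' |grep -E "time|pos|contact"
```

```text
time: 38.88
position: [570.9, 177.9, 173.3]
contact_force: [-3.2, 0.1, 11.5]
```

```bash

python3 -m crank '[0.01,0,-0.03,0,0,0,-0.43, 0,0,-0.03,0,0,0,-0.43, 0,0,-0.02,0,0,0,-0.43, 0,0,0,0,0,0,-0.43, 0,0,0,0,0,0,-0.43]' |grep -E "time|pos|contact"
```

```text
time: 39.3
position: [571.0, 177.9, 172.4]
contact_force: [-5.5, -0.1, 16.2]
```

```bash

python3 -m crank '[-0.02,0,-0.01,0,0,0,-0.43, 0,0,-0.01,0,0,0,-0.43, 0,0,0,0,0,0,-0.43, 0,0,0,0,0,0,-0.43, 0,0,0,0,0,0,-0.43]' |grep -E "time|pos|contact"
python3 -m crank '[0,0,0,0,0,0,-0.43, 0,0,0,0,0,0,-0.43, 0,0,0,0,0,0,-0.43, 0,0,0,0,0,0,-0.43, 0,0,0,0,0,0,-0.43]' |grep -E "time|pos|contact"
```

```text
time: 39.72
position: [571.0, 177.9, 172.3]
contact_force: [-4.8, -0.7, 16.3]
time: 40.13
position: [570.9, 177.9, 172.2]
contact_force: [-6.1, -1.9, 16.6]
```

```bash

python3 -m crank '[0,0,0.06,0,0,0,-0.43, 0,0,0.1,0,0,0,-0.43, 0,0,0.2,0,0,0,-0.43, 0,0,0.4,0,0,0,-0.43, 0,0,0.8,0,0,0,-0.43]' |grep -E "time|pos|contact"
python3 -m crank '[0,0,0.8,0,0,0,-0.43, 0,0,0.8,0,0,0,-0.43, 0,0,0.8,0,0,0,-0.43, 0,0,0,0,0,0,-0.43, 0,0,0,0,0,0,-0.43]' |grep -E "time|pos|contact"
python3 - <<'E'
from h import *
c=wrist(); hsv=cv2.cvtColor(c["img"],cv2.COLOR_BGR2HSV)
print(c["obs"]["position"])
def fit(lo,hi,zs,n):
    m=cv2.inRange(hsv,lo,hi); m[330:]=0; cs=cv2.findContours(m,0,1)[0]
    cs=[k for k in cs if cv2.contourArea(k)>300]
    for k in cs:
        for z in zs:
            e=cv2.fitEllipse(cv2.convexHull(onplane(c,k[:,0],z)[:,:2].astype(np.float32))); print(n,z,np.round(e[0],1),np.round(e[1],1))
fit((105,100,30),(130,255,255),(155,160),"S"); fit((0,130,40),(18,255,255),(146,151),"M"); fit((20,110,60),(34,255,255),(118,123),"plate")
t=imaging.camera("top"); P=cloud(t); H=cv2.cvtColor(t["img"],cv2.COLOR_BGR2HSV)
for n,lo,hi in(("S",(105,100,30),(130,255,255)),("M",(0,130,40),(18,255,255)),("plate",(20,110,60),(34,255,255))):
    m=cv2.inRange(H,lo,hi)>0; m&=(np.hypot(P[...,0]-571,P[...,1]-178)<45); print(n,m.sum(),np.median(P[m],0).round(1))
E
```

```text
time: 40.55
position: [569.4, 177.5, 199.5]
contact_force: [0.5, -0.2, 0.5]
time: 40.97
position: [571.2, 177.9, 249.4]
contact_force: [-0.0, 0.6, 0.1]
[571.21422613 177.86803106 249.37773989]
S 155 [571.4 177. ] [40.4 42.3]
S 160 [571.9 178.9] [39.5 41.4]
S 155 [468.4 383. ] [24.7 33.4]
S 160 [471.2 380.2] [24.2 32.6]
M 146 [572.1 177. ] [50.2 52.6]
M 151 [572.5 178.8] [49.2 51.5]
plate 118 [571.  177.3] [68.3 68.8]
plate 123 [571.4 178.8] [66.9 67.4]
S 76 [561.5 166.8 160. ]
M 32 [563.6 159.2 150.1]
plate 23 [539.9 169.3 122.9]
```

```bash
python3 -c "
from cell import bot
print(bot.finish_job())"
```

```text
the job is handed in; nothing more can be done
None
```

The silver, orange and blue rings are stacked in that order on the post. I pressed the stack home and held about 16.5 N for roughly 0.8 s. The arm was raised clear and the job handed in at about 41 s; the judge's verdict was not returned.

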